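# Bar a final drive round to its index pointer with a socket crank

## Task

The final drive is clamped pinion-up in its bench fixture. Fit the loose socket crank over the pinion nut down inside the flange, feeling for the hex with light pressure until the crank is fully home, then crank the stiff pinion round until the flange's lug lines up with the pointer. Turn it only with the crank, never by the flange itself, leave the crank sitting fully home on the nut, and leave the other tools and parts where they are.

Things in the scene. Friction and masses are not known exactly. Their poses are not given: they have to be found in the camera images.
- crank: Bare steel socket crank with a black grip, about 0.6 kg, standing on its open end on the bench at the start. Origin: centre of the open lower end of its round hub (42 mm diameter, 55 mm tall). Own z runs up the hub's axis, own x along the arm to the grip. The hub's hex socket is 28.2 mm across flats, 28 mm deep; two of its flats face along own +x and -x.
- boss (a point): Middle of the crank's square boss, for gripping: on the hub's axis, 24 x 24 mm, sides along the crank's x and y, 61 to 95 mm above the crank's origin (this point: 78 mm). Below it the flat arm, 18 mm wide, runs out along +x at 55 to 61 mm, ending at x = 106 mm.
- handle (a point): Middle of the crank's upright cylindrical grip, 25 mm diameter (a little narrower at its ends), 66 to 116 mm above the crank's origin (this point: 91 mm), 100 mm from the hub's axis. The grip spins freely about its own upright axis.
- final_drive: Cast aluminium final drive, pinion up, in a blue fixture bolted to the bench; fixed. Base plate 200 x 250 mm. Origin: on the bench under the pinion axis. Own x points from the pinion axis to the pointer. Its side straps reach 149 mm above the bench, the pointer 181 mm, the flange's face 182 mm.
- axis (a point): Point on the upright pinion axis at the height of the flange's face. The pinion turns about it either way, with no stop within a turn of where it needs to go, against a steady drag of about 0.8 N m (8 N at the crank's grip), and stays where it is left. The crank has about 5 degrees of play either way on the nut before it drives it.
- nut (a point): Foot of the pinion nut, on the pinion axis, on the floor of the flange's well, 154 mm above the bench. Hex 27 mm across flats up to 16 mm above this point, then a round taper (27 to 22 mm diameter) to 19.5 mm and the round shaft end (16 mm diameter) to 23.5 mm. How its flats stand is hidden and differs every time, also against the lug.
- flange: Dark steel flange, 84 mm diameter, face 182 mm above the bench, turning with the nut. Origin at the nut's foot. In its middle a round well, 48 mm diameter, 28 mm deep, holds the nut. The crank is fully home when the hub's open end rests on the well's floor; while the flats do not match it rests on the nut's corners 16 mm higher.
- lug (a point): Top outer end of the flange's single rim lug (12 mm wide, 10 mm high), 56 mm from the pinion axis, level with the flange's face. It turns with the flange. At the start it stands 50 to 175 degrees from the pointer; the shorter way there is anticlockwise seen from above.
- pointer (a point): Tip of the pointer, a bent steel strip fixed to the housing whose blade points at the flange's rim; 60 mm from the pinion axis, 181 mm above the bench. Lug and pointer line up when both lie in the same direction from the pinion axis.
- gear: Helical gear lying flat, 91 mm diameter, 36 mm high. Origin under its centre. Leave alone.
- bearing: Roller bearing lying flat, 72 mm diameter, 20 mm high. Origin under its centre. Leave alone.
- deep_socket: Plain deep socket standing upright, 34 mm diameter, 65 mm high, no arm. Origin under its centre. Leave alone.
- wrench: Wrench lying along its x, 200 mm. Origin under its middle. Leave alone.
- hammer: Hammer lying along its x, 280 mm. Origin under its middle. Leave alone.
- puller: Two-leg gear puller lying flat, brass-coloured, about 215 x 150 mm, 25 mm high. Origin under its cross yoke. Leave alone.
- dial_gauge: Dial gauge on a magnetic base 60 x 50 mm, 190 mm high, its arm reaching 115 mm along its x. Origin under the base. Leave alone.

How it is judged (in metres and radians):
On the way, in this order (a step that is already met when the one before it is completed fails the run):
1. the crank is fully home on the pinion nut and upright (z of crank in the frame of axis below -0.0245 m and horizontal distance between crank and axis below 0.004 m and angle between crank's own z axis and vertical below 0.08 rad), for 0.2 s.
2. with the crank still home, the lug stands at the pointer (z of crank in the frame of axis below -0.0245 m and y of lug in the frame of final_drive between -0.006 and 0.006 m and x of lug in the frame of final_drive above 0.045 m), for 0.2 s.
At the end, for the whole second after the job is handed in: The flange's lug stands at the pointer (within 6 mm sideways at the lug's tip); the crank sits upright and fully home on the pinion nut (hub end within 3.5 mm of the well's floor), at rest (all of step 2 and horizontal distance between crank and axis below 0.004 m and angle between crank's own z axis and vertical below 0.08 rad and linear speed of crank below 0.02 m/s); the robot touches nothing.
It fails at once if the crank is rammed or dropped on the nut or flange: more than 40 N between them before the socket has entered over the nut's corners (z of crank in the frame of axis above -0.0136 m and contact force between crank and final_drive above 40 N).
It fails at once if the flange is pushed by the robot itself (over 3 N) (contact force between any of the fingers, the arm and flange above 3 N).
It fails at once if another tool or part is shifted by more than 30 mm (distance of any of gear, bearing, deep_socket, wrench, hammer, puller, dial_gauge from where it was at the start of the episode above 0.03 m).
It also fails if it takes over 64 s, if anything falls off the work surface, if the arm or the gripper's body presses on something with over 40 N, if the wrist force passes 120 N, or if a joint passes its speed limit or range.

## Robot

A 6-joint arm with a two-finger parallel gripper is mounted at the origin on the work surface. World frame = base frame: x ahead of the robot, y to its left, z up, the work surface at z = 0. Lengths are in mm, angles in rad, forces in N, time in s.
With the tool pointing down it reaches from about 400 to 925 mm from the base axis. Payload 3.4 kg.
Tool frame: the origin (TCP) lies at the very end of the fingers, on their centre line; the grasp point (between the pads) lies 19 mm behind it (r.grip_point_offset is the distance from the TCP to the grasp point, in mm); z points along the fingers, y is the line along which they close (so a half turn about z gives the same grasp; the last joint's range is limited). The gripper opens to 85 mm and grips with 20 to 120 N. Pads are 22 mm wide; open, the fingers measure 114 mm over their backs; the gripper's body (76 mm by 85 mm) begins 54 mm behind the grasp point. The pads swing forward as they close: fully open they stand 13 mm farther back than shut.
Start: joints at [1.236, 0.307, 1.506, -0, 1.328, -0.073], TCP at [148.845, 555.406, 231.305] pointing down, gripper open.
Joint ranges: [-3.12, 3.12], [-1.05, 2.28], [0.14, 2.33], [-1.42, 4.57], [0.1, 2.73], [-2.68, 2.68]. Speed limits (rad/s): [2.57, 2.57, 3.14, 3.14, 3.14, 3.14].

## Interface

Orientations are given as a rotation vector (axis times angle).
In Python, from bench import r, viewer, spotter gives the robot as it stands. The module is installed in compiled form; this text tells all that it offers.
- The arm moves only by the tool play_rows, never from a script. Its argument "increments" is a list of rows, each an object with "rot": the turn, a rotation vector about the tool's x, y, z in rad, a list of three; "slide": the shift along the tool's x, y, z in m, a list of three; "jaw": the opening, from -1 (shut) to 1 (fully open). A call has 1 to 10 rows; each row is the pose to reach, as a shift and turn from the pose commanded when the call began, along the tool's axes at that moment; what a row does not reach only later rows make up. A row lasts 1/8 s, in which the tool goes at most 62.5 mm and 10.7 degrees, less where a joint would pass 70% of its speed; a pose out of reach is approached as far as the arm can. A call with a gripper value outside its range is refused whole. The fingers move at their own pace and stop on an object; "grip_force" is the grip in N (left out, the last holds). Time passes only in rows, so rows that repeat a pose let the fingers close. It gives the time, the measured TCP pose, the force, the opening and the grip force at its end, in the units of the state.
- r.observe(): the state, without advancing time (a new reading comes with each control period).
- viewer.grab_frame(name): name is "scene" or "top" or "wrist"; returns the picture (400x640x3 uint8, red, green, blue); there is no depth.
- viewer.camera_model(name): a dict with "fov_y" (degrees; the focal length in pixels is half the picture's height over the tangent of half this angle, whatever the lens; pixels are square), "cx", "cy" (the principal point, pixels), "dist_coeffs" ([k1, k2, p1, p2, k3] as OpenCV has them; the pictures are not rectified), "camera_from_world" (4x4, takes a point from world to camera coordinates); the wrist camera has in their place "T_tool_cam" (4x4, takes a point from camera to tool coordinates, whose origin is the TCP and whose axes are the flange's). Camera axes: x right, y down, z forward; pixel columns grow to the right and rows downward; lengths in mm; the calibration is good to about 2 mm. A picture is of the moment at which its call begins: read the wrist's pose just before it. camera_model takes no time and is no camera call.
- r.job_done(): hands the job in; it is judged then, once.
Trained networks look in the newest picture that a camera, given by its name, has taken for a name from the list of things; names that differ only in an ending like _2 or _b are one class to them, and where a whole thing is asked for, a point or a joint stands for the part that bears it (a point fixed in the world has none). Each returns a list of dicts, best first, with "p" (0 to 1); they miss things now and then, are a little off and sometimes report something else, mostly with a low value. They report only what shows in the picture. A call takes as long as a camera call.
- spotter.boxes_of(camera, query): "rect" ([left, top, right, bottom] in pixels, round what is visible of it).
- spotter.regions_of(camera, query): "region" (400x640 bool, what is visible of it) and "rect" ([left, top, right, bottom] in pixels, round what is visible of it).
The state is a dict: "time": time; "joint_pos": joint angles; "joint_velocities": joint speeds; "joint_torque": joint torques, N m; "tool_pos": TCP position; "tcp_rot": TCP orientation; "wrist_force": force on the tool from outside, world axes, zero at the start; "ft_torque": the same for the moment, N m; "opening": finger opening in mm; "finger_force": force on a finger pad.
Only numpy, scipy, OpenCV 4.12 (cv2) and the standard library are available. Lean on these libraries where they do the work, as an engineer would, in place of code of your own. Each camera call takes 0.05 s, during which the arm holds its last target. There are 200 camera calls.

## Working session

There is one attempt and no reset: what is moved stays moved. The work goes in short steps, Python scripts to look and compute and a tool call to move; the robot and the scene stay as the last step left them, time stands still between calls to the robot, and variables do not carry over. Pictures are saved under pics/ and viewed, at most 10 in all, crops included, and the job is handed in when it is done.

Besides the shell and the picture viewer there is one more tool, called after "Emit:" as a command line: name --argument value ..., lists and objects as JSON in quotes. play_rows: Moves the arm, as the interface text tells. Its arguments: {"type":"object","properties":{"increments":{"type":"array","items":{"type":"object","properties":{"rot":{"type":"array","items":{"type":"number"}},"slide":{"type":"array","items":{"type":"number"}},"jaw":{"type":"number"}}}},"grip_force":{"type":"number"}},"required":["increments"]}

```bash
mkdir -p pics; cat > h.py <<'E'
import numpy as np, cv2
from scipy.spatial.transform import Rotation as R
from bench import r, viewer, spotter
def K(m):
    f=200/np.tan(np.radians(m["fov_y"])/2)
    return np.array([[f,0,m["cx"]],[0,f,m["cy"]],[0,0,1.]])
def tool(s=None):
    s=s or r.observe(); T=np.eye(4); T[:3,:3]=R.from_rotvec(s["tcp_rot"]).as_matrix(); T[:3,3]=s["tool_pos"]; return T
def cfw(n,T=None):
    m=viewer.camera_model(n)
    if n=="wrist": return m,np.linalg.inv((tool() if T is None else T)@np.array(m["T_tool_cam"]))
    return m,np.array(m["camera_from_world"])
def ray(n,px,T=None):
    m,C=cfw(n,T); u=cv2.undistortPoints(np.array(px,float).reshape(-1,1,2),K(m),np.array(m["dist_coeffs"],float)).reshape(-1,2)
    W=np.linalg.inv(C); d=np.c_[u,np.ones(len(u))]@W[:3,:3].T
    return W[:3,3],d
def atz(n,px,z,T=None):
    o,d=ray(n,px,T); return o+d*((z-o[2])/d[:,2])[:,None]
def proj(n,P,T=None):
    m,C=cfw(n,T); return cv2.projectPoints(np.array(P,float).reshape(-1,1,3),cv2.Rodrigues(C[:3,:3])[0],C[:3,3],K(m),np.array(m["dist_coeffs"],float))[0].reshape(-1,2)
def save(n,f):
    im=viewer.grab_frame(n); cv2.imwrite("pics/"+f,im[:,:,::-1]); return im
E
python3 - <<'E'
from h import *
s=r.observe(); print(s)
for n in ("top","scene"):
    save(n,n+"0.png"); m=viewer.camera_model(n); print(n,np.linalg.inv(np.array(m["camera_from_world"]))[:3,3])
    for q in ("crank","boss","handle","flange","lug","pointer","final_drive","nut","dial_gauge"):
        print(q,[(np.round(b["rect"]).tolist(),round(b["p"],2)) for b in spotter.boxes_of(n,q)[:2]])
E
```

```text
{'time': 0.0, 'joint_pos': array([ 1.23552296e+00,  3.07563503e-01,  1.50768697e+00, -1.76295762e-05,
        1.32840347e+00, -7.34705674e-02]), 'joint_velocities': array([-0.002269  ,  0.00079008, -0.00203464,  0.0001591 ,  0.00122386,
        0.00086392]), 'joint_torque': array([ 2.95360451e-04, -4.57565653e+01, -2.51911622e+01, -1.46155562e-04,
        1.35745454e-02,  9.00976659e-06]), 'tool_pos': array([148.60264043, 554.73250564, 230.38136371]), 'tcp_rot': array([-0.41000619, -3.11431632,  0.00317553]), 'wrist_force': array([-0.18878847, -0.95604868,  0.30839184]), 'ft_torque': array([-0.00254956,  0.00797901, -0.01072528]), 'finger_force': 0.0, 'opening': 85.41474101706523}
top [ 336.46707154  -31.51807635 1228.22418704]
crank [([222.0, 183.0, 248.0, 227.0], 0.78), ([406.0, 140.0, 430.0, 185.0], 0.28)]
boss [([223.0, 185.0, 250.0, 226.0], 0.59)]
handle [([220.0, 183.0, 250.0, 229.0], 0.89), ([329.0, 187.0, 359.0, 216.0], 0.23)]
flange [([328.0, 187.0, 354.0, 215.0], 0.71)]
lug [([324.0, 186.0, 354.0, 217.0], 0.61)]
pointer [([294.0, 171.0, 383.0, 247.0], 0.86), ([323.0, 185.0, 356.0, 219.0], 0.61)]
final_drive [([296.0, 171.0, 383.0, 250.0], 0.84), ([218.0, 181.0, 249.0, 225.0], 0.42)]
nut [([294.0, 174.0, 386.0, 250.0], 0.89)]
dial_gauge [([405.0, 141.0, 433.0, 184.0], 0.73)]
scene [954.94988066 645.94934797 796.78440717]
crank [([356.0, 259.0, 388.0, 311.0], 0.71), ([279.0, 273.0, 294.0, 294.0], 0.27)]
boss [([358.0, 263.0, 391.0, 310.0], 0.8)]
handle [([357.0, 264.0, 389.0, 314.0], 0.74)]
flange [([282.0, 170.0, 314.0, 198.0], 0.76)]
lug [([280.0, 166.0, 315.0, 194.0], 0.57)]
pointer [([268.0, 168.0, 346.0, 262.0], 0.69)]
final_drive [([262.0, 168.0, 344.0, 264.0], 0.65)]
nut [([265.0, 164.0, 343.0, 259.0], 0.57)]
dial_gauge [([203.0, 150.0, 249.0, 204.0], 0.92)]
```

```bash
python3 - <<'E'
import cv2
a=cv2.imread("pics/top0.png");b=cv2.imread("pics/scene0.png")
c=cv2.resize(a[130:260,200:440],(800,433),interpolation=3)
cv2.imwrite("pics/c1.png",c)
E
```

```text
(no output)
```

View pics/c1.png

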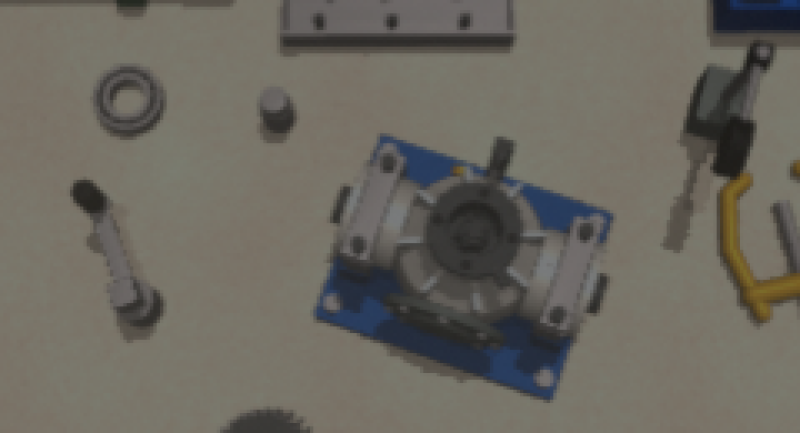

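View pics/scene0.png

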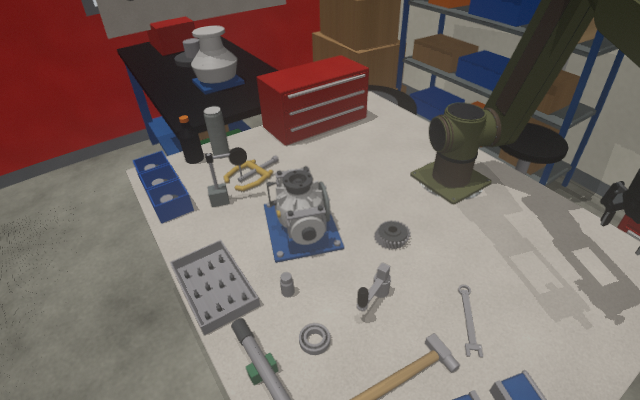

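The top view shows the crank boss near (237,218), grip near (226,188), flange centre near (342,200), and the pointer stub near (350,174). The scene view agrees. Next I turn these into positions.

```bash
python3 - <<'E'
from h import *
b=atz("top",[[237.5,218]],95)[0]; g=atz("top",[[225.5,188]],116)[0]; f=atz("top",[[342,199.5]],182)[0]; p=atz("top",[[350,175]],181)[0]
print(b,g,np.linalg.norm((g-b)[:2]),np.degrees(np.arctan2(*(g-b)[1::-1])));print(f,p,np.degrees(np.arctan2(*(p-f)[1::-1])), np.linalg.norm((p-f)[:2]))
for n in("scene",):
  print(proj(n,[b,g,f,p]).round(1))
bx=spotter.boxes_of("top","deep_socket")[:1]; print(bx)
print(tool().round(3)); print(np.array(viewer.camera_model("wrist")["T_tool_cam"]).round(3),viewer.camera_model("wrist")["fov_y"])
E
```

```text
[513.8641904  223.65729166  95.        ] [604.25191965 259.94249396 116.        ] 97.39896048724786 21.87247388919764
[552.87066601 -94.51885765 182.        ] [ 625.82931643 -119.03665173  181.        ] -18.574950591484154 76.96809012334872
[[383.8 265.6]
 [364.2 287.8]
 [299.1 178. ]
 [271.4 183.2]]
[{'rect': [291.7, 170.2, 385.3, 251.7], 'p': 0.21}]
[[-9.66000e-01  2.59000e-01 -0.00000e+00  1.48854e+02]
 [ 2.59000e-01  9.66000e-01  0.00000e+00  5.55418e+02]
 [ 0.00000e+00  0.00000e+00 -1.00000e+00  2.31323e+02]
 [ 0.00000e+00  0.00000e+00  0.00000e+00  1.00000e+00]]
[[-1.00000e-03 -9.51000e-01 -3.10000e-01  7.95430e+01]
 [ 1.00000e+00 -1.00000e-03 -0.00000e+00 -4.87000e-01]
 [-0.00000e+00 -3.10000e-01  9.51000e-01 -1.42398e+02]
 [ 0.00000e+00  0.00000e+00  0.00000e+00  1.00000e+00]] 62.54893079427218
```

Emit:
play_rows --increments '[{"slide":[-0.558,-0.522,-0.06],"rot":[0,0,2.5],"jaw":1},{"slide":[-0.558,-0.522,-0.06],"rot":[0,0,2.5],"jaw":1},{"slide":[-0.558,-0.522,-0.06],"rot":[0,0,2.5],"jaw":1},{"slide":[-0.558,-0.522,-0.06],"rot":[0,0,2.5],"jaw":1},{"slide":[-0.558,-0.522,-0.06],"rot":[0,0,2.5],"jaw":1},{"slide":[-0.558,-0.522,-0.06],"rot":[0,0,2.5],"jaw":1},{"slide":[-0.558,-0.522,-0.06],"rot":[0,0,2.5],"jaw":1},{"slide":[-0.558,-0.522,-0.06],"rot":[0,0,2.5],"jaw":1},{"slide":[-0.558,-0.522,-0.06],"rot":[0,0,2.5],"jaw":1},{"slide":[-0.558,-0.522,-0.06],"rot":[0,0,2.5],"jaw":1}]'

```text
time: 2.3
tool_pos: [479.1, 24.5, 280.7]
tcp_rot: [2.758, 1.504, 0.002]
wrist_force: [0.7, 1.4, 0.0]
opening: 85.1
finger_force: 0.0
```

```bash
cat >> h.py <<'E'
def plan(pos,yaw):
    "slide (m) and z-turn from the present pose, tool pointing down, tool y at yaw deg"
    T=tool(); y=np.radians(yaw); Rt=np.array([[-np.sin(y),np.cos(y),0],[np.cos(y),np.sin(y),0],[0,0,-1]]).T
    Rr=np.c_[[-np.sin(y),np.cos(y),0],[np.cos(y),np.sin(y),0],[0,0,-1]]
    print("slide",(T[:3,:3].T@(np.array(pos)-T[:3,3])/1000).round(4),"rot",R.from_matrix(T[:3,:3].T@Rr).as_rotvec().round(4))
def st():
    s=r.observe(); T=tool(s); print("t",round(s["time"],2),"tcp",T[:3,3].round(1),"yaw",np.degrees(np.arctan2(T[1,1],T[0,1])).round(2),"F",s["wrist_force"].round(1),"M",s["ft_torque"].round(2),"j6",s["joint_pos"][5].round(2),"op",round(s["opening"],1))
E
python3 -c "
from h import *
st(); plan([553,-94,290],-68)"
```

```text
t 2.3 tcp [479.1  24.5 280.7] yaw -32.81 F [0.7 1.4 0. ] M [ 0.04 -0.05  0.03] j6 0.54 op 85.1
slide [-0.0596  0.1264 -0.0092] rot [ 4.000e-04 -1.000e-03  6.142e-01]
```

Emit:
play_rows --increments '[{"slide":[-0.06,0.126,-0.009],"rot":[0,0,0.61]},{"slide":[-0.06,0.126,-0.009],"rot":[0,0,0.61]},{"slide":[-0.06,0.126,-0.009],"rot":[0,0,0.61]},{"slide":[-0.06,0.126,-0.009],"rot":[0,0,0.61]},{"slide":[-0.06,0.126,-0.009],"rot":[0,0,0.61]}]'

```text
invalid input at $.increments[0]: expected keys rot, slide, jaw
```

```bash
python3 - <<'E'
from h import *
st(); T=tool(); save("wrist","w1.png"); np.save("w1.npy",T)
for q in ("flange","nut","lug","pointer"):
    print(q,[(np.round(b["rect"]).tolist(),round(b["p"],2)) for b in spotter.boxes_of("wrist",q)[:2]])
print(proj("wrist",[[553,-94,182],[620,-117,181]],T))
E
```

```text
t 2.3 tcp [479.1  24.5 280.7] yaw -32.81 F [0.7 1.4 0. ] M [ 0.04 -0.05  0.03] j6 0.54 op 85.1
flange [([423.0, 219.0, 520.0, 309.0], 0.55)]
nut [([325.0, 96.0, 569.0, 344.0], 0.73), ([441.0, 0.0, 489.0, 18.0], 0.42)]
lug [([423.0, 217.0, 524.0, 312.0], 0.79)]
pointer [([324.0, 92.0, 570.0, 346.0], 0.87)]
[[468.84284518 269.68290735]
 [549.21885108 249.79730797]]
```

View pics/w1.png

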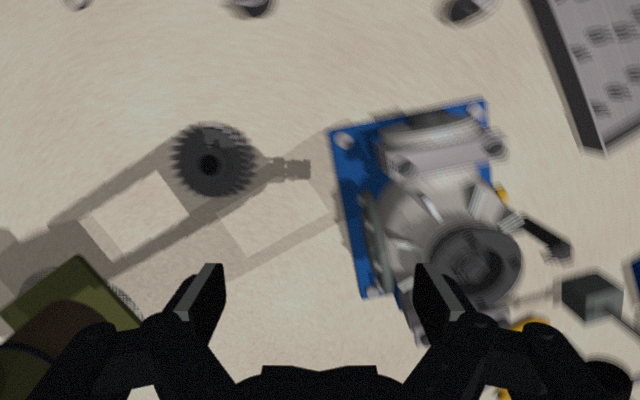

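The picture is motion-blurred, with the flange around (475,262) and the pointer blade around (545,240). I'll settle nearer and look again.

Emit:
play_rows --increments '[{"slide":[-0.097,0.1,-0.01],"rot":[0,0,0.61],"jaw":1},{"slide":[-0.097,0.1,-0.01],"rot":[0,0,0.61],"jaw":1},{"slide":[-0.097,0.1,-0.01],"rot":[0,0,0.61],"jaw":1},{"slide":[-0.097,0.1,-0.01],"rot":[0,0,0.61],"jaw":1},{"slide":[-0.097,0.1,-0.01],"rot":[0,0,0.61],"jaw":1},{"slide":[-0.097,0.1,-0.01],"rot":[0,0,0.61],"jaw":1}]'

```text
time: 3.3
tool_pos: [510.2, -107.6, 290.2]
tcp_rot: [-3.079, -0.621, 0.0]
wrist_force: [0.3, -0.1, 0.5]
opening: 85.7
finger_force: 0.0
```

```bash
python3 - <<'E'
from h import *
st(); T=tool(); im=save("wrist","w2.png"); np.save("w2.npy",T)
for q in ("flange","lug","pointer"):
    print(q,[(np.round(b["rect"]).tolist(),round(b["p"],2)) for b in spotter.boxes_of("wrist",q)[:2]])
print(proj("wrist",[[553,-94,182],[610,-113,181]],T))
g=im[:,:,::-1]; cv2.imwrite("pics/w2c.png",cv2.convertScaleAbs(cv2.resize(g[100:350,170:490],(800,625))[:600],alpha=1.6,beta=20))
E
```

```text
t 3.3 tcp [ 510.2 -107.6  290.2] yaw -67.19 F [ 0.3 -0.1  0.5] M [ 0.    0.02 -0.  ] j6 0.88 op 85.7
flange [([273.0, 80.0, 383.0, 208.0], 0.7)]
lug [([273.0, 78.0, 383.0, 210.0], 0.84)]
pointer [([274.0, 80.0, 382.0, 211.0], 0.63)]
[[323.88589139 142.65797144]
 [378.6791792   80.2927662 ]]
```

View pics/w2c.png

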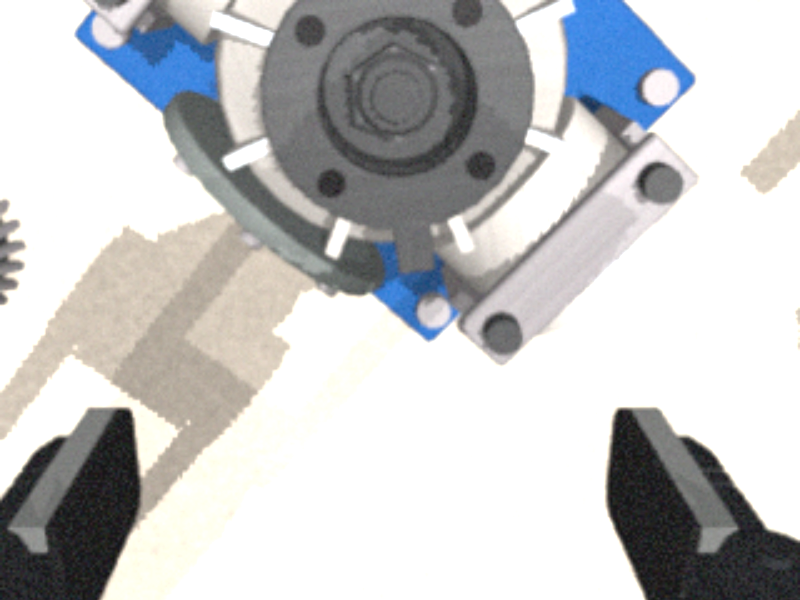

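The lug is at crop (413,258), about px (335,203), and the nut's hex is visible around px (329,138). I'll zoom in on the saved frame to fit the circle, hex and pointer.

```bash
python3 - <<'E'
import cv2
g=cv2.imread("pics/w2.png"); c=g[50:215,250:440]
cv2.imwrite("pics/w2d.png",cv2.convertScaleAbs(cv2.resize(c,None,fx=3.6,fy=3.6,interpolation=2),alpha=2.2,beta=10))
E
```

```text
(no output)
```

View pics/w2d.png

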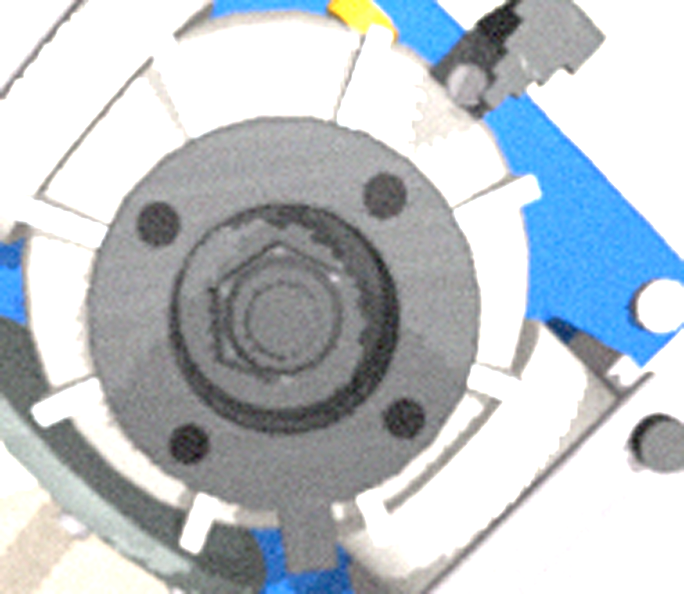

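The crop shows the flange centre at about (284,311), the lug's outer end at (314,571) and the pointer's blade tip at about (462,93). The hex corners are at (282,243), (212,285) and (347,281), with lower left at (221,363).

```bash
python3 - <<'E'
from h import *
T=np.load("w2.npy"); c=lambda u:np.array(u,float)/3.6+[250,50]
L=lambda u,z:atz("wrist",c(u),z,T)
rim=[(90,311),(478,311),(284,117),(147,174),(421,174),(147,448),(421,448)]
W=L(rim,182); 
from scipy.optimize import least_squares
f=least_squares(lambda p:np.hypot(*(W[:,:2]-p[:2]).T)-p[2],[553,-94,42]); print("rim",f.x.round(1),f.fun.round(1)); A=f.x[:2]
print("shaft",L([(284,318)],177.5).round(1))
ang=lambda P:(np.degrees(np.arctan2(P[:,1]-A[1],P[:,0]-A[0])),np.hypot(*(P[:,:2]-A).T))
print("lug",ang(L([(314,571)],182)));print("ptr",ang(L([(462,93)],181)))
H=L([(282,243),(212,285),(221,363),(347,281)],170);print("hex",ang(H))
w=L([(173,318),(397,318),(284,205),(284,432)],182);print("well",w.mean(0))
st(); print("top axis", proj("top",[[*A,182]]))
plan([514-45*.927,224-45*.375,200],-68)
E
```

```text
rim [557.2 -96.4  40.6] [ 0.1  0.1 -0.1  0.1 -0.2 -0.2  0.1]
shaft [[557.  -96.5 177.5]]
lug (array([-149.90390852]), array([56.27580945]))
ptr (array([-15.17998139]), array([57.53841311]))
hex (array([ 23.71009284,  91.48290654, 151.96409517, -40.98426049]), array([14.97924096, 16.5712885 , 17.5377251 , 15.59314972]))
well [557.1940548  -96.44837077 182.        ]
t 3.5 tcp [ 510.5 -108.4  290.3] yaw -67.29 F [ 0.2  0.1 -0. ] M [ 0.01 -0.01  0.02] j6 0.88 op 85.8
top axis [[342.62392789 198.03486479]]
slide [ 0.0865 -0.3058  0.0903] rot [ 0.     -0.0001  0.0124]
```

Emit:
play_rows --increments '[{"slide":[0.087,-0.306,0.08],"rot":[0,0,0.012],"jaw":1},{"slide":[0.087,-0.306,0.08],"rot":[0,0,0.012],"jaw":1},{"slide":[0.087,-0.306,0.08],"rot":[0,0,0.012],"jaw":1},{"slide":[0.087,-0.306,0.08],"rot":[0,0,0.012],"jaw":1},{"slide":[0.087,-0.306,0.08],"rot":[0,0,0.012],"jaw":1},{"slide":[0.087,-0.306,0.08],"rot":[0,0,0.012],"jaw":1},{"slide":[0.087,-0.306,0.08],"rot":[0,0,0.012],"jaw":1},{"slide":[0.087,-0.306,0.08],"rot":[0,0,0.012],"jaw":1},{"slide":[0.087,-0.306,0.08],"rot":[0,0,0.012],"jaw":1},{"slide":[0.087,-0.306,0.08],"rot":[0,0,0.012],"jaw":1}]'

```text
time: 4.75
tool_pos: [473.7, 205.8, 210.7]
tcp_rot: [3.085, 0.595, 0.001]
wrist_force: [0.7, -0.1, -0.9]
opening: 85.5
finger_force: 0.0
```

```bash
python3 - <<'E'
from h import *
st(); T=tool(); im=save("wrist","w3.png"); np.save("w3.npy",T)
for q in ("boss","handle","crank"):
    print(q,[(np.round(b["rect"]).tolist(),round(b["p"],2)) for b in spotter.boxes_of("wrist",q)[:2]])
p=proj("wrist",[[514,224,95],[604,260,116]],T);print(p)
x,y=np.clip(p.mean(0).astype(int)-[110,85],0,[420,230])
print(x,y); cv2.imwrite("pics/w3c.png",cv2.convertScaleAbs(cv2.resize(im[y:y+170,x:x+220,::-1],None,fx=3.5,fy=3.5),alpha=1.6))
E
```

```text
t 4.75 tcp [473.7 205.8 210.7] yaw -68.18 F [ 0.7 -0.1 -0.9] M [ 0.03  0.01 -0.02] j6 1.52 op 85.5
boss [([290.0, 0.0, 337.0, 158.0], 0.67)]
handle [([292.0, 1.0, 339.0, 154.0], 0.8)]
crank [([290.0, 0.0, 339.0, 154.0], 0.66)]
[[315.95248588 142.15278318]
 [315.27160511  -3.13835475]]
205 0
```

View pics/w3c.png

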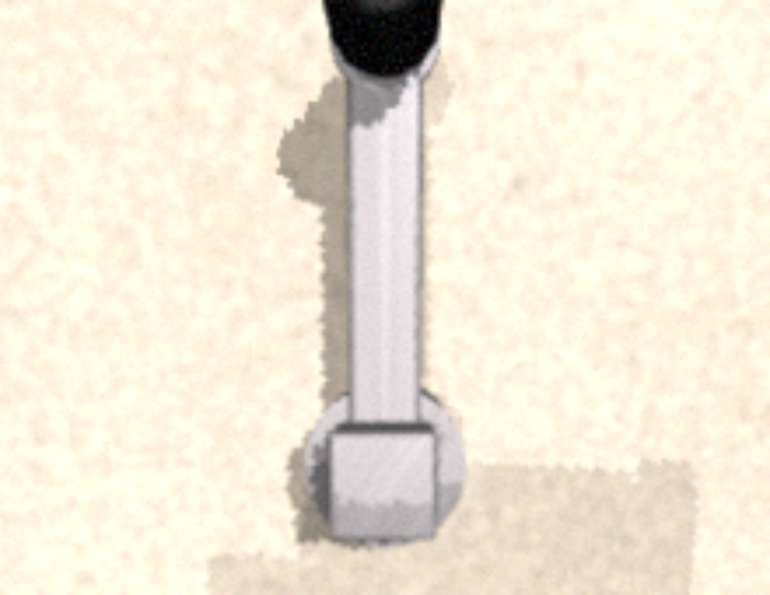

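The boss top is a square at crop (330..436, 433..537), and the arm runs straight up in the image, so the yaw already matches.

```bash
python3 - <<'E'
from h import *
T=np.load("w3.npy"); B=atz("wrist",np.array([(383,485),(332,485),(434,485),(383,433),(383,537),(386,250)])/3.5+[205,0],95,T)
print(B.round(1)); a=atz("wrist",np.array([(386,410),(384.5,110)])/3.5+[205,0],61,T); print("arm yaw",np.degrees(np.arctan2(*(a[1]-a[0])[1::-1])))
st(); plan([B[0,0],B[0,1],130],-68)
E
```

```text
[[516.1 226.1  95. ]
 [512.  236.7  95. ]
 [520.3 215.6  95. ]
 [526.7 230.3  95. ]
 [505.3 221.9  95. ]
 [562.3 243.7  95. ]]
arm yaw 21.905013874719693
t 4.95 tcp [473.3 206.5 210.4] yaw -68.11 F [ 0.2  0.3 -0.1] M [-0.02 -0.02 -0.05] j6 1.52 op 85.3
slide [ 0.047  -0.0023  0.0804] rot [ 0.     -0.0002 -0.0019]
```

Emit:
play_rows --increments '[{"slide":[0.047,-0.002,0.05],"rot":[0,0,0],"jaw":1},{"slide":[0.047,-0.002,0.08],"rot":[0,0,0],"jaw":1},{"slide":[0.047,-0.002,0.12],"rot":[0,0,0],"jaw":0.2},{"slide":[0.047,-0.002,0.147],"rot":[0,0,0],"jaw":0.0},{"slide":[0.047,-0.002,0.147],"rot":[0,0,0],"jaw":-0.2},{"slide":[0.047,-0.002,0.147],"rot":[0,0,0],"jaw":-1},{"slide":[0.047,-0.002,0.147],"rot":[0,0,0],"jaw":-1},{"slide":[0.047,-0.002,0.147],"rot":[0,0,0],"jaw":-1},{"slide":[0.047,-0.002,0.147],"rot":[0,0,0],"jaw":-1}]' --grip_force 60

```text
time: 6.08
tool_pos: [516.0, 226.3, 63.6]
tcp_rot: [-3.084, -0.598, -0.001]
wrist_force: [-0.7, -0.5, -5.3]
opening: 23.3
finger_force: 61.3
```

```bash
python3 - <<'E'
from h import *
st(); s=r.observe(); print(s["finger_force"])
T=tool(); im=save("wrist","w4.png"); cv2.imwrite("pics/w4c.png",cv2.convertScaleAbs(cv2.resize(im[:,120:520,::-1],None,fx=1.4,fy=1.4),alpha=1.5))
E
```

```text
t 6.08 tcp [516.  226.3  63.6] yaw -68.06 F [-0.7 -0.5 -5.3] M [-0.01  0.05 -0.03] j6 1.53 op 23.3
61.275047063827515
```

View pics/w4c.png

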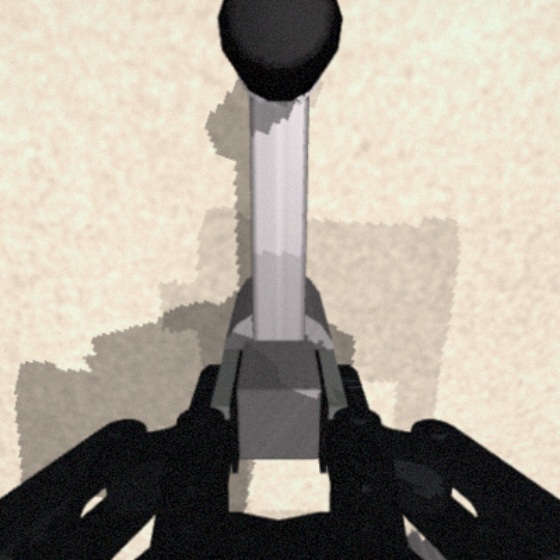

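The crank is gripped. In the crop the boss top spans (238..320, 388..458) between the pads and the arm is straight, so the jaw line is square to it.

```bash
python3 - <<'E'
from h import *
T=tool()
for z in (95,99):
  B=atz("wrist",np.array([(279,388),(279,458),(238,423),(320,423),(279,341)])/1.4+[120,0],z,T); print(((B-T[:3,3])@T[:3,:3]).round(1))
st(); 
P=T[:3,3]; plan([P[0],P[1],320],-68); plan([557.3,-96.8,320],-93.5)
E
```

```text
[[ 12.7   0.5 -31.5]
 [-10.8   0.5 -31.5]
 [  1.3 -11.1 -31.5]
 [  1.3  12.1 -31.5]
 [ 26.8   0.5 -31.5]]
[[ 15.1   0.5 -35.5]
 [ -7.6   0.4 -35.5]
 [  4.1 -10.7 -35.5]
 [  4.1  11.6 -35.5]
 [ 28.7   0.5 -35.5]]
t 6.12 tcp [516.  226.3  63.5] yaw -68.07 F [ 1.2  0.8 -4.8] M [-0.01  0.11 -0.01] j6 1.53 op 23.2
slide [ 1.000e-04  0.000e+00 -2.565e-01] rot [ 0.     -0.0002 -0.0012]
slide [-0.0823  0.3152 -0.2565] rot [-0.000e+00 -2.000e-04  4.439e-01]
```

Emit:
play_rows --increments '[{"slide":[0,0,-0.03],"rot":[0,0,0],"jaw":-1},{"slide":[0,0,-0.08],"rot":[0,0,0],"jaw":-1},{"slide":[0,0.02,-0.14],"rot":[0,0,0],"jaw":-1},{"slide":[-0.01,0.05,-0.19],"rot":[0,0,0.08],"jaw":-1},{"slide":[-0.025,0.095,-0.22],"rot":[0,0,0.16],"jaw":-1},{"slide":[-0.038,0.145,-0.23],"rot":[0,0,0.24],"jaw":-1},{"slide":[-0.052,0.195,-0.235],"rot":[0,0,0.32],"jaw":-1},{"slide":[-0.065,0.245,-0.235],"rot":[0,0,0.4],"jaw":-1},{"slide":[-0.076,0.288,-0.23],"rot":[0,0,0.444],"jaw":-1},{"slide":[-0.083,0.315,-0.225],"rot":[0,0,0.444],"jaw":-1}]' --grip_force 80

```text
time: 7.38
tool_pos: [556.3, -99.2, 287.9]
tcp_rot: [3.139, -0.1, -0.001]
wrist_force: [-0.1, 0.2, -6.0]
opening: 22.8
finger_force: 79.9
```

```bash
python3 -c "
from h import *
st();plan([556.5,-96.8,250],-93.5)"
```

```text
t 7.38 tcp [556.3 -99.2 287.9] yaw -93.64 F [-0.1  0.2 -6. ] M [0.05 0.03 0.01] j6 1.38 op 22.8
slide [ 0.0001 -0.0024  0.0379] rot [ 0.0005  0.0004 -0.0024]
```

Emit:
play_rows --increments '[{"slide":[0,0,0.02],"rot":[0,0,0],"jaw":-1},{"slide":[0,0,0.035],"rot":[0,0,0],"jaw":-1},{"slide":[0,0,0.035],"rot":[0,0,0],"jaw":-1},{"slide":[0,0,0.035],"rot":[0,0,0],"jaw":-1}]'

```text
time: 7.88
tool_pos: [557.0, -96.4, 253.7]
tcp_rot: [3.14, -0.095, 0.001]
wrist_force: [0.7, -0.3, -5.7]
opening: 23.1
finger_force: 79.8
```

```bash
python3 -c "
from h import *
st();plan([556.5,-96.8,240],-93.5); T=tool(); im=save('wrist','w5.png'); im2=save('top','t5.png'); im3=save('scene','s5.png')
c=lambda i,x,y,w,h,f:cv2.convertScaleAbs(cv2.resize(i[y:y+h,x:x+w,::-1],None,fx=f,fy=f,interpolation=2),alpha=1.8)
a=c(im,120,0,400,400,1.0);b=c(im2,290,150,100,100,4);d=c(im3,250,120,100,50,4)
cv2.imwrite('pics/m5.png',np.hstack([np.vstack([a,np.zeros((200,400,3),np.uint8)]),np.vstack([b,d])]))
"
```

```text
t 7.88 tcp [557.  -96.4 253.7] yaw -93.46 F [ 0.7 -0.3 -5.7] M [ 0.09  0.09 -0.01] j6 1.38 op 23.1
slide [-0.0005  0.0004  0.0137] rot [ 0.0001 -0.0006  0.0007]
```

View pics/m5.png

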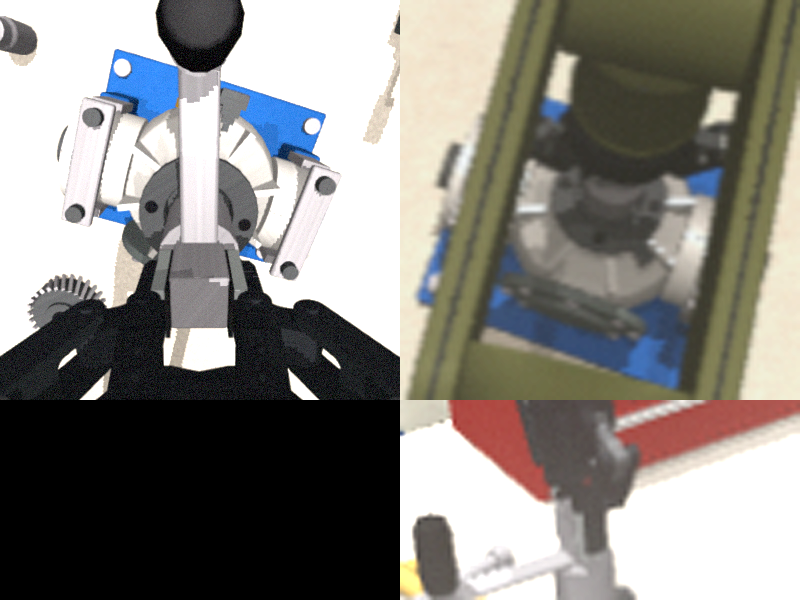

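The hub is centred sideways over the well (well edges at 165..233, boss at 200). Now descending lightly.

Emit:
play_rows --increments '[{"slide":[-0.0005,0,0.006],"rot":[0,0,0],"jaw":-1},{"slide":[-0.0005,0,0.011],"rot":[0,0,0],"jaw":-1},{"slide":[-0.0005,0,0.014],"rot":[0,0,0],"jaw":-1},{"slide":[-0.0005,0,0.0155],"rot":[0,0,0],"jaw":-1},{"slide":[-0.0005,0,0.0155],"rot":[0,0,0],"jaw":-1}]'

```text
time: 8.65
tool_pos: [556.2, -96.9, 237.6]
tcp_rot: [-3.14, 0.096, 0.0]
wrist_force: [-0.6, -0.1, -5.7]
opening: 22.7
finger_force: 80.0
```

```bash
python3 -c "
from h import *
st()"
```

```text
t 8.65 tcp [556.2 -96.9 237.6] yaw -93.51 F [-0.6 -0.1 -5.7] M [ 0.01  0.08 -0.03] j6 1.38 op 22.7
```

Emit:
play_rows --increments '[{"slide":[0,0,0.0015],"rot":[0,0,0],"jaw":-1},{"slide":[0,0,0.0025],"rot":[0,0,0],"jaw":-1},{"slide":[0,0,0.0035],"rot":[0,0,0],"jaw":-1},{"slide":[0,0,0.0035],"rot":[0,0,0],"jaw":-1}]'

```text
time: 9.15
tool_pos: [556.1, -96.8, 234.1]
tcp_rot: [-3.14, 0.096, 0.0]
wrist_force: [-0.1, 0.6, -5.6]
opening: 22.7
finger_force: 80.0
```

```bash
python3 -c "
from h import *
st()"
```

```text
t 9.15 tcp [556.1 -96.8 234.1] yaw -93.51 F [-0.1  0.6 -5.6] M [ 0.01  0.09 -0.  ] j6 1.38 op 22.7
```

Emit:
play_rows --increments '[{"slide":[0,0,0.001],"rot":[0,0,0],"jaw":-1},{"slide":[0,0,0.002],"rot":[0,0,0],"jaw":-1},{"slide":[0,0,0.002],"rot":[0,0,0],"jaw":-1}]'

```text
time: 9.52
tool_pos: [556.4, -96.7, 232.2]
tcp_rot: [-3.14, 0.096, -0.001]
wrist_force: [0.4, 1.9, -5.5]
opening: 23.1
finger_force: 80.0
```

```bash
python3 -c "
from h import *
st()"
```

```text
t 9.53 tcp [556.4 -96.7 232.2] yaw -93.51 F [ 0.4  1.9 -5.5] M [ 0.18 -0.08  0.01] j6 1.38 op 23.1
```

Emit:
play_rows --increments '[{"slide":[0,0,0.001],"rot":[0,0,0],"jaw":-1},{"slide":[0,0,0.002],"rot":[0,0,0],"jaw":-1},{"slide":[0,0,0.002],"rot":[0,0,0],"jaw":-1}]'

```text
time: 9.9
tool_pos: [556.4, -96.7, 230.2]
tcp_rot: [-3.14, 0.096, -0.0]
wrist_force: [0.7, 1.8, -5.6]
opening: 22.8
finger_force: 79.9
```

```bash
python3 -c "
from h import *
st()"
```

```text
t 9.9 tcp [556.4 -96.7 230.2] yaw -93.51 F [ 0.7  1.8 -5.6] M [ 0.31 -0.21 -0.01] j6 1.38 op 22.8
```

No vertical load below the corner height, so the hex matches. Continuing down.

Emit:
play_rows --increments '[{"slide":[0,0,0.002],"rot":[0,0,0],"jaw":-1},{"slide":[0,0,0.004],"rot":[0,0,0],"jaw":-1},{"slide":[0,0,0.006],"rot":[0,0,0],"jaw":-1},{"slide":[0,0,0.008],"rot":[0,0,0],"jaw":-1},{"slide":[0,0,0.0095],"rot":[0,0,0],"jaw":-1},{"slide":[0,0,0.0105],"rot":[0,0,0],"jaw":-1},{"slide":[0,0,0.0105],"rot":[0,0,0],"jaw":-1}]'

```text
time: 10.78
tool_pos: [556.4, -96.7, 219.6]
tcp_rot: [-3.14, 0.096, -0.0]
wrist_force: [0.9, 3.1, -5.2]
opening: 22.6
finger_force: 80.0
```

```bash
python3 -c "
from h import *
st()"
```

```text
t 10.78 tcp [556.4 -96.7 219.6] yaw -93.51 F [ 0.9  3.1 -5.2] M [ 0.66 -0.44  0.01] j6 1.38 op 22.6
```

Emit:
play_rows --increments '[{"slide":[0,0,0.001],"rot":[0,0,0],"jaw":-1},{"slide":[0,0,0.002],"rot":[0,0,0],"jaw":-1},{"slide":[0,0,0.003],"rot":[0,0,0],"jaw":-1},{"slide":[0,0,0.003],"rot":[0,0,0],"jaw":-1}]'

```text
time: 11.28
tool_pos: [556.5, -96.8, 217.5]
tcp_rot: [-3.14, 0.096, -0.002]
wrist_force: [1.6, 3.8, 0.9]
opening: 22.9
finger_force: 81.0
```

```bash
python3 -c "
from h import *
st()"
```

```text
t 11.28 tcp [556.5 -96.8 217.5] yaw -93.51 F [1.6 3.8 0.9] M [ 0.79 -0.16  0.02] j6 1.38 op 22.9
```

The crank has bottomed: TCP is at 217.5 (crank origin about 154) and Fz is rising. Now turning anticlockwise.

Emit:
play_rows --increments '[{"slide":[0,0.0001,0],"rot":[0,0,-0.1],"jaw":-1},{"slide":[0,0.0002,0],"rot":[0,0,-0.22],"jaw":-1},{"slide":[0.0001,0.0003,0],"rot":[0,0,-0.34],"jaw":-1},{"slide":[0.0001,0.0004,0],"rot":[0,0,-0.46],"jaw":-1},{"slide":[0.0001,0.0004,0],"rot":[0,0,-0.58],"jaw":-1},{"slide":[0.0002,0.0005,0],"rot":[0,0,-0.7],"jaw":-1},{"slide":[0.0003,0.0006,0],"rot":[0,0,-0.82],"jaw":-1},{"slide":[0.0004,0.0006,0],"rot":[0,0,-0.94],"jaw":-1},{"slide":[0.0004,0.0007,0],"rot":[0,0,-1.0],"jaw":-1},{"slide":[0.0004,0.0007,0],"rot":[0,0,-1.0],"jaw":-1}]' --grip_force 110

```text
time: 12.52
tool_pos: [556.8, -96.4, 217.5]
tcp_rot: [-2.801, -1.42, -0.003]
wrist_force: [1.9, 6.9, 3.3]
opening: 22.7
finger_force: 107.8
```

```bash
python3 -c "
from h import *
st()"
```

```text
t 12.53 tcp [556.8 -96.4 217.5] yaw -36.25 F [1.9 6.9 3.3] M [ 1.26 -0.19 -0.27] j6 0.38 op 22.7
```

Emit:
play_rows --increments '[{"slide":[0.0002,-0.0001,0],"rot":[0,0,-0.1],"jaw":-1},{"slide":[0.0003,0,0],"rot":[0,0,-0.22],"jaw":-1},{"slide":[0.0004,0,0],"rot":[0,0,-0.34],"jaw":-1},{"slide":[0.0005,0.0001,0],"rot":[0,0,-0.46],"jaw":-1},{"slide":[0.0005,0.0002,0],"rot":[0,0,-0.58],"jaw":-1},{"slide":[0.0006,0.0002,0],"rot":[0,0,-0.7],"jaw":-1},{"slide":[0.0007,0.0003,0],"rot":[0,0,-0.82],"jaw":-1},{"slide":[0.0007,0.0003,0],"rot":[0,0,-0.94],"jaw":-1},{"slide":[0.0008,0.0004,0],"rot":[0,0,-1.06],"jaw":-1},{"slide":[0.0009,0.0004,0],"rot":[0,0,-1.15],"jaw":-1}]'

```text
time: 13.78
tool_pos: [557.1, -96.1, 217.5]
tcp_rot: [-1.576, -2.716, -0.003]
wrist_force: [-0.5, 5.5, 3.2]
opening: 22.1
finger_force: 108.3
```

```bash
python3 -c "
from h import *
st()"
```

```text
t 13.78 tcp [557.1 -96.1 217.5] yaw 29.74 F [-0.5  5.5  3.2] M [ 1.18  0.12 -0.8 ] j6 -0.77 op 22.1
```

Emit:
play_rows --increments '[{"slide":[0,0,0],"rot":[0,0,0],"jaw":-0.2},{"slide":[0,0,0],"rot":[0,0,0],"jaw":0.2},{"slide":[0,0,0],"rot":[0,0,0],"jaw":0.6},{"slide":[0,0,-0.04],"rot":[0,0,0],"jaw":1},{"slide":[0,0,-0.073],"rot":[0,0,0],"jaw":1},{"slide":[-0.048,0,-0.073],"rot":[0,0,0],"jaw":1},{"slide":[-0.048,0,-0.073],"rot":[0,0,0],"jaw":1},{"slide":[-0.048,0,-0.073],"rot":[0,0,0],"jaw":1},{"slide":[-0.048,0,-0.073],"rot":[0,0,0],"jaw":1}]'

```text
time: 14.9
tool_pos: [580.4, -138.2, 289.2]
tcp_rot: [-1.577, -2.715, 0.0]
wrist_force: [0.3, -0.8, 0.3]
opening: 85.4
finger_force: 0.0
```

```bash
python3 - <<'E'
from h import *
st(); T=tool(); im=save("wrist","w6.png"); np.save("w6.npy",T)
c=im[80:245,225:415,::-1]
print(proj("wrist",[[557.2,-96.5,182]],T))
cv2.imwrite("pics/w6d.png",cv2.convertScaleAbs(cv2.resize(c,None,fx=3.6,fy=3.6,interpolation=2),alpha=2.0,beta=10))
E
```

```text
t 14.9 tcp [ 580.4 -138.2  289.2] yaw 29.7 F [ 0.3 -0.8  0.3] M [ 0.02 -0.   -0.02] j6 -0.82 op 85.4
[[320.06115263 139.06309093]]
```

View pics/w6d.png

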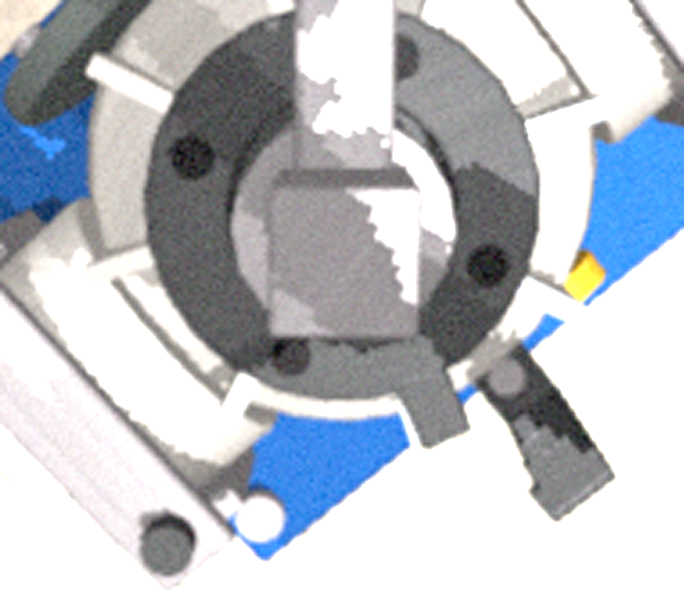

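The lug's outer end is at crop (446,437). The pointer strip has its foot bolt at (507,378) and its grey blade end around (585,497). I'll triangulate those against the earlier frame and get the fixture's heading from the plate edges.

```bash
python3 - <<'E'
from h import *
T2,T6=np.load("w2.npy"),np.load("w6.npy")
A=np.array([557.2,-96.5])
def tri(u1,u6):
    o1,d1=ray("wrist",[np.array(u1)/3.6+[250,50]],T2);o2,d2=ray("wrist",[np.array(u6)/3.6+[225,80]],T6)
    M=np.c_[d1[0],-d2[0]]; t=np.linalg.lstsq(M,o2-o1,rcond=None)[0]; a,b=o1+d1[0]*t[0],o2+d2[0]*t[1]
    P=(a+b)/2; print(P.round(1),"gap",np.linalg.norm(a-b).round(1),"ang",np.degrees(np.arctan2(*(P[:2]-A)[::-1])).round(1),"rad",np.hypot(*(P[:2]-A)).round(1))
print("bolt");tri((465,85),(507,378));print("blade end");tri((577,18),(585,497)); tri((605,40),(612,475))
c=np.array([(380,135),(612,213),(553,400),(317,320)])/(800/240)+[200,130]
W=atz("top",c,10)[:,:2]; d=lambda a,b:np.degrees(np.arctan2(*(W[b]-W[a])[::-1]))
print("plate",d(3,0),d(2,1),d(0,1)+90,d(3,2)+90, W.mean(0))
L=atz("wrist",np.array([(425,446),(468,427),(446.5,436.5)])/3.6+[225,80],182,T6)[:,:2]
print("lug",np.degrees(np.arctan2(*(L-A).T[::-1])),np.hypot(*(L-A).T))
for a in(-15,-18):
  t=np.radians(a); u=proj("wrist",[[A[0]+60*np.cos(t),A[1]+60*np.sin(t),181]],T6); print(a,(u-[225,80])*3.6)
# rim centre check
rim=L=atz("wrist",np.array([(147,207),(539,207),(343,400)])/3.6+[225,80],182,T6); print(rim.round(1))
E
```

```text
bolt
[ 620.7 -118.4  126.3] gap 0.6 ang -19.1 rad 67.2
blade end
[ 632.  -122.7  193.2] gap 1.3 ang -19.3 rad 79.3
[ 621.8 -114.9  229.8] gap 13.8 ang -15.9 rad 67.2
plate -18.23640448399651 -19.077534003874412 -19.42712266764933 -19.017715417418813 [554.13919344 -96.35493356]
lug [-40.62110137 -29.69409895 -35.14508025] [54.5972458  54.5998754  54.35025534]
-15 [[535.37222468 404.9075942 ]]
-18 [[524.67289271 414.34005995]]
[[ 521.1 -115.6  182. ]
 [ 592.3  -75.   182. ]
 [ 577.6 -131.8  182. ]]
```

Heading from plate, bolt and blade agrees at about -19.1°. The lug is at -35.1°, so 16° anticlockwise remains. Regripping at the same yaw.

Emit:
play_rows --increments '[{"slide":[0.048,0,0],"rot":[0,0,0],"jaw":1},{"slide":[0.048,0,0.015],"rot":[0,0,0],"jaw":0.8},{"slide":[0.048,0,0.05],"rot":[0,0,0],"jaw":0.3},{"slide":[0.048,0,0.071],"rot":[0,0,0],"jaw":0.0},{"slide":[0.048,0,0.0722],"rot":[0,0,0],"jaw":-0.2},{"slide":[0.048,0,0.0722],"rot":[0,0,0],"jaw":-1},{"slide":[0.048,0,0.0722],"rot":[0,0,0],"jaw":-1},{"slide":[0.048,0,0.0722],"rot":[0,0,0],"jaw":-1}]' --grip_force 110

```text
time: 15.95
tool_pos: [557.4, -97.0, 217.5]
tcp_rot: [-1.579, -2.716, -0.0]
wrist_force: [0.8, 0.8, -5.7]
opening: 22.4
finger_force: 108.1
```

```bash
python3 -c "
from h import *
st()"
```

```text
t 15.95 tcp [557.4 -97.  217.5] yaw 29.66 F [ 0.8  0.8 -5.7] M [ 0.05 -0.02 -0.24] j6 -0.76 op 22.4
```

Emit:
play_rows --increments '[{"slide":[0,0,0.0005],"rot":[0,0,-0.07],"jaw":-1},{"slide":[0,0,0.0005],"rot":[0,0,-0.14],"jaw":-1},{"slide":[0,0,0.0005],"rot":[0,0,-0.21],"jaw":-1},{"slide":[0,0,0.0005],"rot":[0,0,-0.28],"jaw":-1},{"slide":[0,0,0.0005],"rot":[0,0,-0.28],"jaw":-1},{"slide":[0,0,0.0005],"rot":[0,0,-0.28],"jaw":-1}]'

```text
time: 16.7
tool_pos: [557.7, -96.9, 217.5]
tcp_rot: [1.185, 2.909, 0.001]
wrist_force: [-0.6, 2.5, -1.7]
opening: 22.5
finger_force: 108.5
```

```bash
python3 -c "
from h import *
st()"
```

```text
t 16.7 tcp [557.7 -96.9 217.5] yaw 45.66 F [-0.6  2.5 -1.7] M [ 0.37 -0.03 -0.26] j6 -1.04 op 22.5
```

Releasing, backing off and checking.

Emit:
play_rows --increments '[{"slide":[0,0,0],"rot":[0,0,0],"jaw":-0.2},{"slide":[0,0,0],"rot":[0,0,0],"jaw":0.2},{"slide":[0,0,0],"rot":[0,0,0],"jaw":0.6},{"slide":[0,0,-0.04],"rot":[0,0,0],"jaw":1},{"slide":[0,0,-0.073],"rot":[0,0,0],"jaw":1},{"slide":[-0.048,0,-0.073],"rot":[0,0,0],"jaw":1},{"slide":[-0.048,0,-0.073],"rot":[0,0,0],"jaw":1},{"slide":[-0.048,0,-0.073],"rot":[0,0,0],"jaw":1},{"slide":[-0.048,0,-0.073],"rot":[0,0,0],"jaw":1},{"slide":[-0.048,0,-0.073],"rot":[0,0,0],"jaw":1}]'

```text
time: 17.95
tool_pos: [591.2, -130.0, 290.0]
tcp_rot: [-1.183, -2.91, 0.0]
wrist_force: [0.0, 0.4, 0.6]
opening: 85.0
finger_force: 0.0
```

```bash
python3 - <<'E'
from h import *
st(); T=tool(); im=save("wrist","w7.png"); np.save("w7.npy",T)
c=im[80:245,225:415,::-1]
print((proj("wrist",[[557,-96.2,182],[557+60*np.cos(.333),-96.2-60*np.sin(.333),181]],T)-[225,80])*3.6)
cv2.imwrite("pics/w7d.png",cv2.convertScaleAbs(cv2.resize(c,None,fx=3.6,fy=3.6,interpolation=2),alpha=2.0,beta=10))
E
```

```text
t 17.95 tcp [ 591.2 -130.   290. ] yaw 45.75 F [0.  0.4 0.6] M [ 0.05 -0.03  0.02] j6 -1.08 op 85.0
[[341.80113655 210.3929381 ]
 [455.59168494 454.15787749]]
```

View pics/w7d.png

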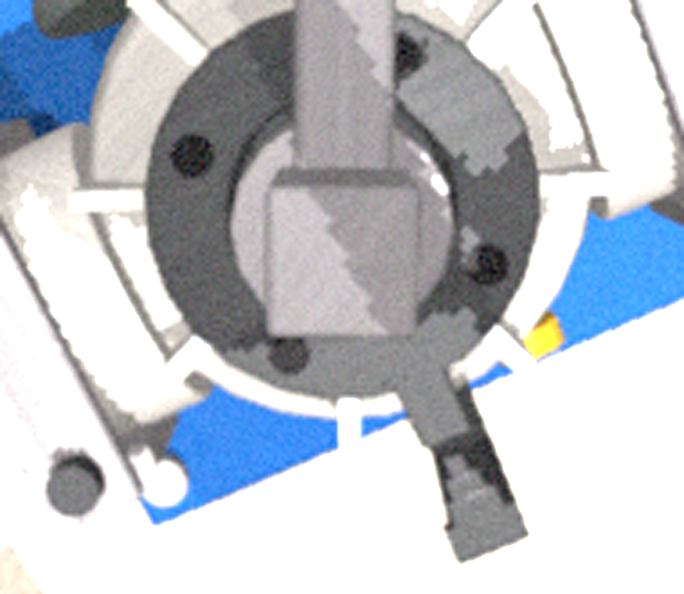

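The lug's end (447,437) lines up with the pointer (blade mid about (488,545)) to within about 1.5°. I'll confirm the crank is seated by touching the boss top lightly with closed fingers.

Emit:
play_rows --increments '[{"slide":[0.048,0,0],"rot":[0,0,0],"jaw":-0.5},{"slide":[0.048,0,0],"rot":[0,0,0],"jaw":-1},{"slide":[0.048,0,0],"rot":[0,0,0],"jaw":-1},{"slide":[0.048,0,0],"rot":[0,0,0],"jaw":-1},{"slide":[0.048,0,0.02],"rot":[0,0,0],"jaw":-1},{"slide":[0.048,0,0.034],"rot":[0,0,0],"jaw":-1},{"slide":[0.048,0,0.038],"rot":[0,0,0],"jaw":-1},{"slide":[0.048,0,0.04],"rot":[0,0,0],"jaw":-1},{"slide":[0.048,0,0.0415],"rot":[0,0,0],"jaw":-1},{"slide":[0.048,0,0.0415],"rot":[0,0,0],"jaw":-1}]' --grip_force 20

```text
time: 19.25
tool_pos: [557.8, -97.2, 249.1]
tcp_rot: [1.183, 2.909, 0.0]
wrist_force: [-0.5, -0.9, 0.4]
opening: 0.2
finger_force: 0.2
```

```bash
python3 -c "
from h import *
st()"
```

```text
t 19.25 tcp [557.8 -97.2 249.1] yaw 45.72 F [-0.5 -0.9  0.4] M [ 0.02  0.04 -0.  ] j6 -1.05 op 0.2
```

At 249.1 mm there is still no contact, and a fully home boss top is at 249.0, so the crank is home. Retreating and handing in.

Emit:
play_rows --increments '[{"slide":[0,0,-0.04],"rot":[0,0,0],"jaw":-1},{"slide":[0,0,-0.09],"rot":[0,0,0],"jaw":-1},{"slide":[0,0,-0.11],"rot":[0,0,0],"jaw":-1},{"slide":[0,0,-0.11],"rot":[0,0,0],"jaw":-1},{"slide":[0,0,-0.11],"rot":[0,0,0],"jaw":-1}]'

```text
time: 19.88
tool_pos: [556.8, -96.9, 357.4]
tcp_rot: [-1.183, -2.908, 0.0]
wrist_force: [-0.5, -0.3, -0.7]
opening: 0.0
finger_force: 0.0
```

```bash
python3 -c "
from h import *
st(); print(r.job_done())"
```

```text
t 19.88 tcp [556.8 -96.9 357.4] yaw 45.73 F [-0.5 -0.3 -0.7] M [-0.02  0.   -0.01] j6 -1.05 op 0.0
the job is handed in; nothing more can be done
None
```

I handed the job in at 19.9 s with the crank fully home on the pinion nut and the lug within about 1.5° of the pointer by my camera estimate (roughly 6° is allowed); the hand-in returned no verdict.

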